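# Turn a bent bracket on its rest and gauge the coating of its second flange

### The arm

A 6-joint arm with a two-finger parallel gripper is mounted at the origin on the work surface. World frame = base frame: x ahead of the robot, y to its left, z up, the work surface at z = 0. Lengths are in mm, angles in rad, forces in N, time in s.
With the tool pointing down it reaches from about 350 to 875 mm from the base axis. Payload 4.2 kg.
Tool frame: the origin (TCP) lies between the finger pads; the fingertips stand 17 mm ahead of it and the grasp point (between the pads) lies 2 mm behind it; z points along the fingers, y is the line along which they close (so a half turn about z gives the same grasp; the last joint's range is limited). The gripper opens to 85 mm and grips with 20 to 120 N. Pads are 22 mm wide; open, the fingers measure 114 mm over their backs; the gripper's body (76 mm by 85 mm) begins 54 mm behind the grasp point. The pads swing forward as they close: fully open they stand 13 mm farther back than shut.
Start: joints at [-0.955, 0.385, 0.008, 0, -1.194, -0.259], TCP at [218.313, -585.61, 248.312] pointing down, gripper open.
Joint ranges: [-3.14, 3.14], [-1.21, 2.06], [-1.07, 1.41], [-3.16, 2.05], [-2.99, -0.16], [-3.1, 3.1]. Speed limits (rad/s): [2.79, 2.79, 3.14, 3.14, 3.14, 3.14].

### API

Orientations are given as a unit quaternion [x, y, z, w].
In Python, from bench import arm, imaging, workorder gives the robot as it stands (arm), with the cameras (imaging) and the job (workorder).
- The arm moves only by the shell command python3 jog.py 'ROWS' [OPENING]. ROWS is one flat JSON list of numbers that holds 1 to 10 rows one after another, with no inner brackets; each row has 6 numbers: dx, dy, dz in shares of 80 cm (1.0 is 80 cm), then a rotation vector rx, ry, rz in parts of the range, where 1.0 means pi/2 rad; each row is the pose to reach, as a shift and turn from the pose commanded when the command began, along the tool's axes at that moment; what a row does not reach only later rows make up. A row lasts 1/10 s, in which the tool goes at most 50 mm and 0.15 rad, less where a joint would pass 70% of its speed; a pose out of reach is approached as far as the arm can. OPENING is the finger opening in mm, set as the command begins (- or left out keeps the last). The fingers move at their own pace and stop on an object; the grip force is fixed at half the most. Time passes only in rows, so rows that do not move let the fingers close. It prints the time, the measured TCP pose, the force, the opening and the grip force at its end. Shift and turn numbers lie between -1 and 1, and a call with a number outside is refused. Input that does not fit is refused with a message, and nothing moves.
- arm.read_state(): the state, without advancing time (a new reading comes with each control period).
- imaging.get_image(name): name is "side" or "top"; returns the picture (420x560x3 uint8, blue, green, red); there is no depth.
- imaging.get_calibration(name): a dict with "K" (3x3 intrinsics, pixels), "D" ([k1, k2, p1, p2, k3] as OpenCV has them; the pictures are not rectified), "rvec" (rotation vector, rad) and "tvec" (3), from world to camera coordinates, as OpenCV has them. Camera axes: x right, y down, z forward; pixel columns grow to the right and rows downward; lengths in mm; the calibration is good to about 2 mm. A picture is of the moment at which its call begins. get_calibration takes no time and is no camera call.
- workorder.job_done(): hands the job in; it is judged then, once.
The state is a dict: "clock": time; "joints": joint angles; "joint_vel": joint speeds; "joint_efforts": joint torques, N m; "position": TCP position; "ee_rot": TCP orientation; "contact_force": force on the tool from outside, world axes, zero at the start; "wrist_torque": the same for the moment, N m; "gripper_width": finger opening in mm; "grasp_force": force on a finger pad.
Only numpy, scipy, OpenCV 4.12 (cv2) and the standard library are available. Lean on these libraries where they do the work, as an engineer would, in place of code of your own. Each camera call takes 0.05 s, during which the arm holds its last target. There are 200 camera calls.

### The job

The long flange of the bent bracket on the plywood rest has been checked: lift the bracket, turn it round and seat it back in the middle of the rest with its short flange flat on the gentle slope, then let go of it. Take the coating gauge out of its stand and hold its nose inside the circle drawn on the short flange, square to that sloping face, pressed lightly so that the spring-loaded nose is pushed in about half way and never bottomed hard. Finish while still holding the gauge there on its reading, and leave the other things on the bench alone.

Things in the scene. Friction and masses are not known exactly. Their poses are not given: they have to be found in the camera images.
- rest: Fixed plywood rest: two boards 44 mm wide meet at a right-angled ridge over a base board 160 x 100 x 12 mm. Origin: centre of the base's underside, on the bench; z up; -x is its front, facing the robot within about 20 degrees. The gentle slope, 80 mm long, falls from the ridge to -x at 30 degrees to the level; the steep back falls to +x at 60 degrees.
- ridge (a point): Middle of the rest's level ridge line, which runs along the rest's y: at (10, 0, 105) mm in the rest's frame. The boards start 3 mm off this line.
- bracket: Loose grey steel angle bracket, bent 90 degrees, 4 mm thick, 56 mm wide, 0.24 kg, astride the ridge. Origin: middle of the inner bend line; y along the bend. Short flange: 55 mm along -x, outer face to +z. Long flange: 80 mm along -z, outer face to +x; it starts on the gentle slope. Circles 20 mm across are drawn on both outer faces; screw holes: two in the short flange, four in the long.
- bend (a point): The bracket's origin: middle of its inner bend line, on the ridge line when seated (the flanges' inner faces then lie on the boards). The bracket's end edges (y = +-28 mm) stand 6 mm past the boards, so fingers can take it across its width at the bend; 6 mm above lies the outer corner.
- spot (a point): Centre of the circle drawn on the short flange's outer face: at (-30, 0, +4) mm in the bracket's frame.
- stand: Fixed black block, 72 x 72 x 60 mm high, with an upright bore 19 mm across right through its middle. Origin: centre of its underside; z up.
- gauge: Loose cordless coating gauge, 0.15 kg, nose down in the stand, its grip's shoulder on the stand's top; it draws straight up. Origin: centre of the shoulder; z along its axis, nose to top. Grip 26 x 26 mm square, sides along x and y, turned at random, z 0 to 84 mm, black cap to 95 mm; below, steel sleeve 16 mm across to z = -38 mm, then brass nose, 10 mm across, to z = -50 mm.
- nose (a joint): How far the gauge's spring-loaded nose is pushed into the sleeve along the gauge's axis, in m: 0 is out, 0.008 is bottomed. The spring needs about 1 N to start, 3.9 N at half way and 6.7 N at the bottom.
- nose_end (a point): Centre of the flat end of the brass nose, on the gauge's axis, 50 mm below the gauge's origin when the nose is out.
- screw_tray: Bystander: loose dark steel tray of screws, 85 x 125 x 34 mm. Origin: centre of its underside.
- spare_bracket: Bystander: a second, unmarked bracket of the same shape lying on the bench, its short flange flat on the bench and its long one standing up 84 mm. Same frame as the bracket, turned over.
- driver: Bystander: yellow in-line screwdriver, 37 mm thick, 230 mm long, lying on the bench. Origin: underside, near its middle; x along it.
- tape_roll: Bystander: roll of paper tape, 92 mm across, 25 mm high, lying flat. Origin: centre of its underside.
- marker: Bystander: marker pen, 131 mm long, 13 mm thick, lying. Origin: underside at its middle; x along it.
- zero_plate: Bystander: steel zero plate 56 x 40 x 10 mm. Origin: centre of its underside.
- spray_can: Bystander: small aluminium spray can 54 mm across, 120 mm high with its white cap, standing. Origin: centre of its underside.

How it is judged:
By the outcome, as a careful person would: the job done as asked, in the order asked, and still so for the second after the job is handed in, while the arm keeps its last pose, push and grip.
It also fails if it takes over 64 s, if anything falls off the work surface, if the arm or the gripper's body presses on something with over 40 N, if the wrist force passes 120 N, or if a joint passes its speed limit or range.

## Working session

There is one attempt and no reset: what is moved stays moved. The work goes in short steps, Python scripts to look and compute and a shell command to move; the robot and the scene stay as the last step left them, time stands still between calls to the robot, and variables do not carry over. Pictures are saved under pics/ and viewed, at most 10 in all, crops included, and the job is handed in when it is done.

```bash
ls; mkdir -p pics; python3 - <<'E'
from bench import arm, imaging, workorder
import cv2
for n in("side","top"):
    cv2.imwrite(f"pics/{n}0.png",imaging.get_image(n))
    c=imaging.get_calibration(n);print(n,{k:[round(float(x),4) for x in __import__('numpy').ravel(v)] for k,v in c.items()})
s=arm.read_state();print(s)
E
```

```text
bench.py
jog.py
pics
side {'K': [459.0295, 0.0, 288.9117, 0.0, 459.0295, 209.7053, 0.0, 0.0, 1.0], 'D': [-0.0263, 0.0, 0.0, 0.0, 0.0], 'rvec': [0.0453, -2.8297, 1.3628], 'tvec': [575.7418, 71.4212, 1185.2256]}
top {'K': [395.1636, 0.0, 282.0804, 0.0, 395.1636, 210.2619, 0.0, 0.0, 1.0], 'D': [-0.0669, 0.0, 0.0, 0.0, 0.0], 'rvec': [2.0893, -2.109, 0.2462], 'tvec': [14.4277, 614.011, 936.6308]}
{'clock': 0.1, 'joints': array([-9.55392322e-01,  3.85494469e-01,  6.76340534e-03, -4.28056947e-04,
       -1.19400607e+00, -2.58626305e-01]), 'joint_vel': array([-4.91063962e-04, -3.35174851e-03,  2.69029898e-03,  2.14904190e-03,
       -4.16503386e-05,  1.03454291e-03]), 'joint_efforts': array([-2.13497360e-04, -3.93319166e+01,  1.88929385e+01,  4.19796646e+00,
       -2.57912776e-03,  9.83949434e-06]), 'position': array([ 218.14664338, -585.17328427,  247.32338972]), 'ee_rot': array([-1.77366445e-01,  9.84144381e-01,  9.63402523e-04, -2.30469418e-04]), 'contact_force': array([-0.38344776, -0.55676505,  0.11581725]), 'wrist_torque': array([-0.03283268, -0.00504965, -0.01692054]), 'grasp_force': 0.0, 'gripper_width': 85.37641231057661}
```

View pics/side0.png

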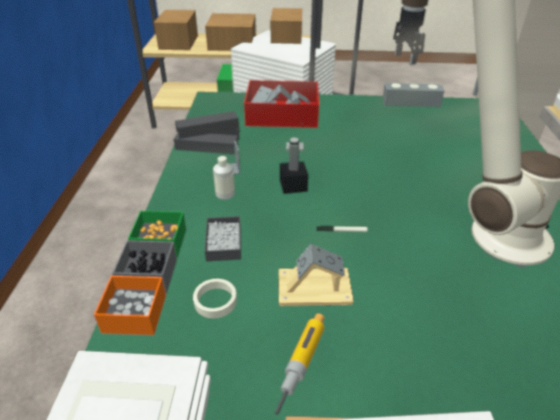

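View pics/top0.png

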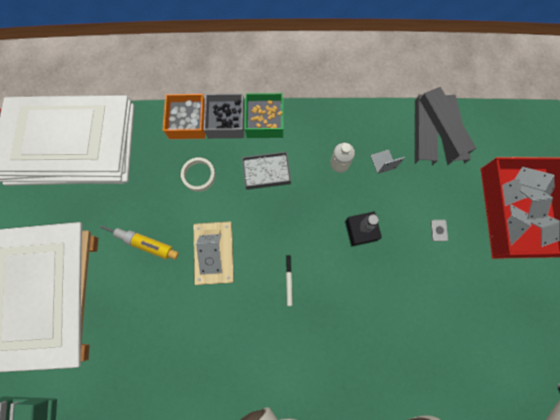

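Side view: rest with bracket at about (318,268), stand at (293,178) with the gauge top at (293,140). Top view: rest at (213,253), bracket at (209,255), stand at (364,228), gauge cap at (370,220). Next I'll enlarge crops of both.

```bash
cat > h.py <<'E'
import numpy as np, cv2
from scipy.spatial.transform import Rotation as R
from bench import arm, imaging, workorder
def cam(n):
    c=imaging.get_calibration(n);Rm=cv2.Rodrigues(np.array(c["rvec"],float))[0];return np.array(c["K"],float),np.array(c["D"],float),Rm,np.ravel(c["tvec"]).astype(float)
def ray(n,p):
    K,D,Rm,t=cam(n);u=cv2.undistortPoints(np.array([[p]],float),K,D)[0,0]
    d=Rm.T@np.array([u[0],u[1],1]);return -Rm.T@t,d/np.linalg.norm(d)
def onz(n,p,z):
    o,d=ray(n,p);return o+d*(z-o[2])/d[2]
def tri(ps,pt):
    a,d=ray("side",ps);b,e=ray("top",pt)
    s=np.linalg.lstsq(np.c_[d,-e],b-a,rcond=None)[0];A=a+d*s[0];B=b+e*s[1];return (A+B)/2,np.linalg.norm(A-B)
def proj(n,P):
    K,D,Rm,t=cam(n);return cv2.projectPoints(np.atleast_2d(np.array(P,float)),cv2.Rodrigues(Rm)[0],t,K,D)[0][:,0]
def crop(im,x,y,w,h,f):
    return cv2.resize(im[y:y+h,x:x+w],None,fx=f,fy=f,interpolation=cv2.INTER_CUBIC)
E
python3 - <<'E'
from h import *
s=cv2.imread("pics/side0.png");t=cv2.imread("pics/top0.png")
a=np.hstack([crop(s,270,235,90,75,4.4444),crop(t,180,215,90,75,4.4444)])
b=np.hstack([crop(s,260,125,90,75,4.4444),crop(t,330,200,90,60,4.4444)[:0] if 0 else crop(t,330,190,90,75,4.4444)])
m=np.vstack([a,b])[:600,:800];print(m.shape);cv2.imwrite("pics/m.png",m)
E
```

```text
(600, 800, 3)
```

View pics/m.png

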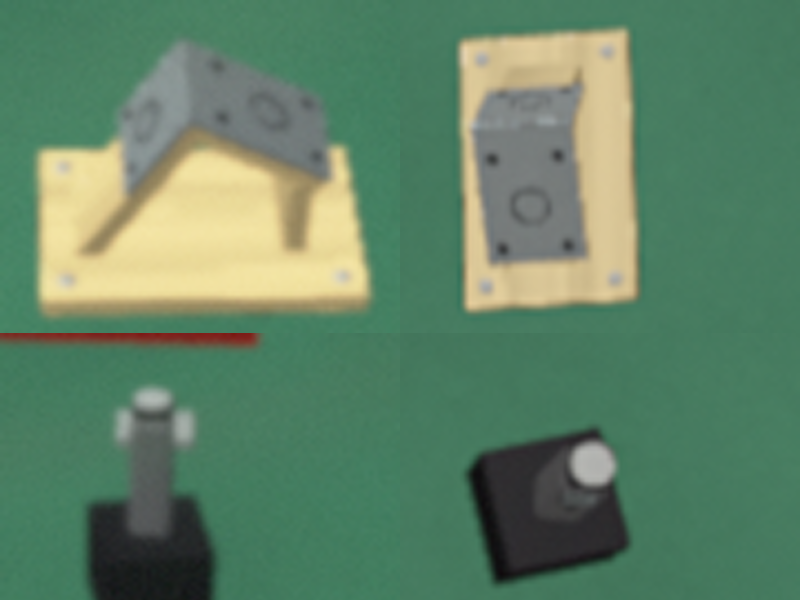

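Crops show the following, in full-image pixels. The rest's screws and the bracket's four long-flange holes are visible in both views, and near is +y (left in the top view). The gauge's light cap is at top (373,220), side (294,139).

```bash
cat > m1.py <<'E'
from h import *
S=lambda x,y:(270+(x+.5)/4.4444-.5,235+(y+.5)/4.4444-.5)
T=lambda x,y:(180+(x-400+.5)/4.4444-.5,215+(y+.5)/4.4444-.5)
np.set_printoptions(precision=1,suppress=True)
print("cams",ray("side",(280,210))[0],ray("top",(280,210))[0])
P={}
for k,a,b in[("scr_far+y",(64,166),(482,60)),("scr_near+y?",(342,276),(486,286)),("scr_far+y2",(66,280),(482,60)),("h1",(222,118),(492,160)),("h2",(216,65),(558,156)),("h3",(316,157),(502,248)),("h4",(309,103),(568,245)),("circ",(269,112),(531,206)),("c+",(194,124),(474,127)),("c-",(183,40),(573,125)),("e+",(328,180),(490,262)),("circS",(147,121),(530,102))]:
    P[k],e=tri(S(*a),T(*b));print(k,P[k],round(e,1))
C=[onz("top",T(*p),12) for p in((461,40),(627,30),(637,299),(467,311))]
print("corners",C,"mean",np.mean(C,0))
sc=[onz("top",T(*p),12) for p in((482,60),(607,52),(615,280),(486,286))];print("screws mean",np.mean(sc,0))
u=(C[0]+C[1]-C[2]-C[3]);print("yaw",np.degrees(np.arctan2(u[1],u[0])),np.linalg.norm(u)/2)
v=C[0]+C[3]-C[1]-C[2];print("yaw y",np.degrees(np.arctan2(-v[0],v[1])),np.linalg.norm(v)/2)
E
python3 m1.py
python3 - <<'E'
from h import *
np.set_printoptions(precision=1,suppress=True)
t=cv2.imread("pics/top0.png");s=cv2.imread("pics/side0.png")
# top: stand/gauge region : dark block, bright cap
g=cv2.cvtColor(t,6)[190:265,330:420]
m=((g>150)*255).astype(np.uint8);c=max(cv2.findContours(m,0,2)[0],key=cv2.contourArea);(x,y),r=cv2.minEnclosingCircle(c);cap=(x+330,y+190);print("cap top",cap,r)
h=cv2.cvtColor(t,cv2.COLOR_BGR2HSV)[190:265,330:420]
m=((h[...,1]<70)*255).astype(np.uint8);c=max(cv2.findContours(m,0,2)[0],key=cv2.contourArea);print("blob rect",cv2.minAreaRect(c))
# rest mask
hh=cv2.cvtColor(t,cv2.COLOR_BGR2HSV)[215:290,180:250]
m=((hh[...,0]<30)&(hh[...,1]>40)&(hh[...,2]>120)).astype(np.uint8)*255;c=max(cv2.findContours(m,0,2)[0],key=cv2.contourArea);rr=cv2.minAreaRect(c);bx=cv2.boxPoints(rr)+[180,215];print(rr)
w=np.array([onz("top",p,12) for p in bx]);print("rest box",w,w.mean(0))
# stand top corners from crop (T lower: y-333)
T=lambda x,y:(330+(x-400+.5)/4.4444-.5,190+(y-333+.5)/4.4444-.5)
S=lambda x,y:(260+(x+.5)/4.4444-.5,125+(y-333+.5)/4.4444-.5)
Q=[onz("top",T(*p),60) for p in((487,450),(600,432),(628,543),(503,580))];print("stand",np.array(Q),np.mean(Q,0))
for a,b in(((152,398),(592,464)),):print("cap",tri(S(*a),T(*b)))
print("capz95",onz("top",cap,155))
print(tri(S(90,505),T(503,580)),tri(S(90,505),T(487,450)))
E
```

```text
cap top (373.0, 219.0) 4.472236156463623
blob rect ((33.78845977783203, 37.94230651855469), (28.43683624267578, 32.16304397583008), 78.69007110595703)
((32.53639221191406, 37.87348175048828), (61.23853302001953, 39.04944610595703), 87.61405944824219)
rest box [[594.9 252.2  12. ]
 [598.5 146.9  12. ]
 [435.8 137.2  12. ]
 [432.2 239.   12. ]] [515.4 193.8  12. ]
stand [[ 600.2 -164.2   60. ]
 [ 610.3 -230.9   60. ]
 [ 544.7 -243.    60. ]
 [ 524.2 -169.8   60. ]] [ 569.8 -202.    60. ]
cap (array([ 570.2, -201.6,  158. ]), np.float64(0.8749274887330282))
capz95 [ 571.5 -202.8  155. ]
(array([ 563.5, -167.5,   92.8]), np.float64(87.27036676113653)) (array([ 598.4, -157.4,  105. ]), np.float64(15.898161192379714))
```

```bash
cat > pl.py <<'E'
from h import *
np.set_printoptions(precision=2,suppress=True)
YAW=np.radians(3.3); Rr=R.from_euler('z',YAW); O=np.array([515.4,193.,0])
def rest(p): return O+Rr.apply(p)
def tool(lean,yaw=YAW,half=False):
    # tool down, x->-x(rest), y->+y ; lean>0: body leans towards +x of rest (rad)
    b=R.from_matrix(np.array([[-1,0,0],[0,1,0],[0,0,-1.]]).T)
    r=R.from_euler('z',yaw)*R.from_euler('y',lean)*b
    return r*R.from_euler('z',np.pi) if half else r
def delta(P,Rt,tag=""):
    s=arm.read_state();q=R.from_quat(s["ee_rot"])
    print(tag,"d",q.inv().apply(np.asarray(P)-s["position"]),"rot",(q.inv()*Rt).as_rotvec(),"| t",round(s["clock"],2),"pos",s["position"],"F",s["contact_force"],"w",round(s["gripper_width"],1),"j",np.asarray(s["joints"]))
E
python3 - <<'E'
from pl import *
Rt=tool(np.radians(15));g=rest([10,-2.8,105])+Rt.apply([0,0,6]);print(g)
delta(g+Rt.apply([0,0,-100]),Rt,"hover")
E
```

```text
[523.99 190.69  99.2 ]
hover d [-582.2   612.55   52.67] rot [-0.04  0.26  0.3 ] | t 0.1 pos [ 218.15 -585.17  247.32] F [-0.38 -0.56  0.12] w 85.4 j [-0.96  0.39  0.01 -0.   -1.19 -0.26]
```

```bash
python3 - <<'E'
from h import *
s=cv2.imread("pics/side0.png");t=cv2.imread("pics/top0.png")
a=np.hstack([crop(s,275,128,40,60,10),crop(t,345,200,40,60,10)])
a=cv2.LUT(a,(255*(np.arange(256)/255.)**.6).astype(np.uint8));cv2.imwrite("pics/g.png",a)
E
```

```text
(no output)
```

View pics/g.png

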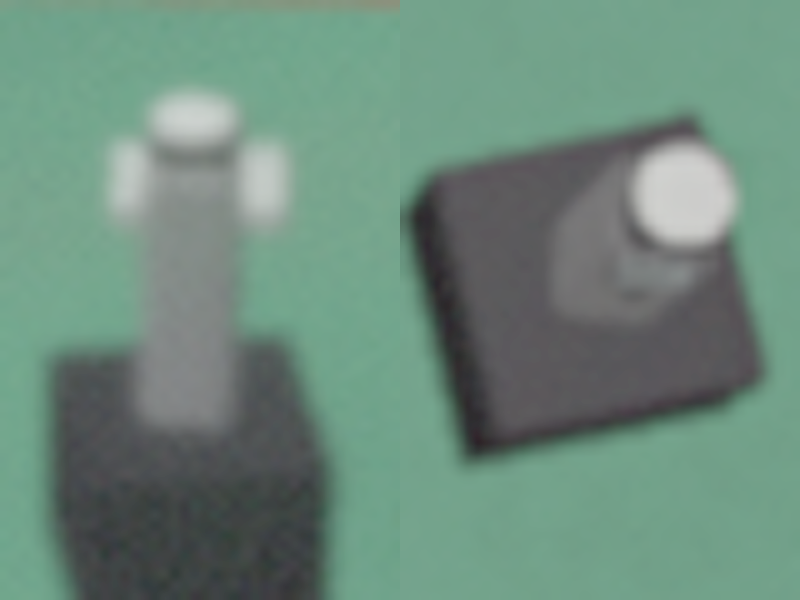

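The side crop shows the grip's base edge from (138,422) to (235,430) in crop pixels. The top crop shows the base edge from (562,313) to (636,325), so I can get the grip's yaw from these. The arm can start moving now.

Units first: shifts go in shares of 80 cm and turns go in shares of pi/2 rad. So 370 mm is 0.4625, -315 mm is -0.3938, 0.2 rad is 0.1273.

```bash
python3 - <<'E'
from pl import *
f=lambda n,x0,y0,x,y:onz(n,(x0+(x+.5)/10-.5,y0+(y+.5)/10-.5),60)
a=f("side",275,128,138,422);b=f("side",275,128,235,430);print(a,b,np.degrees(np.arctan2(*(a-b)[1::-1])))
a=f("top",345,200,162,313);b=f("top",345,200,236,325);print(a,b,np.degrees(np.arctan2(*(b-a)[1::-1])))
E
python3 jog.py '[-0.0438, 0.0463, 0.0038, 0, 0.0127, 0.0127, -0.0875, 0.0925, 0.0075, 0, 0.0255, 0.0255, -0.1313, 0.1388, 0.0113, 0, 0.0382, 0.0382, -0.175, 0.185, 0.015, -0.0064, 0.0509, 0.0509, -0.2188, 0.2313, 0.0188, -0.0064, 0.0637, 0.0637, -0.2625, 0.2775, 0.0225, -0.0127, 0.0764, 0.0764, -0.3063, 0.3238, 0.0263, -0.0127, 0.0891, 0.0891, -0.35, 0.37, 0.03, -0.0127, 0.1019, 0.1019, -0.3938, 0.4163, 0.0338, -0.0127, 0.1146, 0.1146, -0.4375, 0.4625, 0.0375, -0.0191, 0.1273, 0.1273]'
python3 - <<'E'
from pl import *
Rt=tool(np.radians(15));g=rest([10,-2.8,105])+Rt.apply([0,0,6])
delta(g+Rt.apply([0,0,-100]),Rt,"hover")
E
```

```text
[ 583.51 -198.27   60.  ] [ 555.78 -195.4    60.  ] -5.91704172576472
[ 560.87 -192.04   60.  ] [ 557.54 -210.9    60.  ] -99.98651988112691
clock: 1.1
position: [413.0, -123.9, 218.8]
ee_rot: [-0.078, 0.992, -0.003, -0.101]
contact_force: [1.2, -1.0, 0.8]
gripper_width: 85.2
grasp_force: 0.0
hover d [-185.43  290.88  -11.77] rot [-0.01  0.06  0.1 ] | t 1.1 pos [ 412.99 -123.85  218.79] F [ 1.19 -0.97  0.84] w 85.2 j [ 0.09  0.18 -0.38  0.   -1.22 -1.51]
```

To row units: 291 mm is 0.3638, 249 mm is 0.3113, 0.1 rad is 0.0637.

```bash
python3 jog.py '[-0.0325, 0.0525, -0.0025, 0, 0.0064, 0.0064, -0.0663, 0.1038, -0.005, 0, 0.0127, 0.0191, -0.1, 0.1563, -0.0063, 0, 0.0191, 0.0318, -0.1325, 0.2075, -0.0088, 0, 0.0255, 0.0382, -0.165, 0.26, -0.01, -0.0064, 0.0318, 0.0509, -0.1988, 0.3113, -0.0125, -0.0064, 0.0382, 0.0637, -0.2313, 0.3638, -0.015, -0.0064, 0.0382, 0.0637, -0.2313, 0.3638, -0.015, -0.0064, 0.0382, 0.0637, -0.2313, 0.3638, -0.015, -0.0064, 0.0382, 0.0637]'
python3 - <<'E'
from pl import *
Rt=tool(np.radians(15));g=rest([10,-2.8,105])+Rt.apply([0,0,6])
delta(g,Rt,"grasp")
E
```

```text
clock: 2.0
position: [549.2, 191.0, 195.1]
ee_rot: [-0.028, 0.991, -0.006, -0.132]
contact_force: [0.5, -0.6, -0.2]
gripper_width: 85.0
grasp_force: 0.0
grasp d [-0.75  1.59 99.16] rot [-0. -0. -0.] | t 2.0 pos [549.2  190.97 195.12] F [ 0.5  -0.59 -0.18] w 85.0 j [ 0.55  0.48  0.04 -0.12 -1.37 -2.03]
```

To row units: 99 mm is 0.1238, 92 mm is 0.115.

```bash
python3 jog.py '[0, 0.0013, 0.0375, 0, 0, 0, -0.0013, 0.0025, 0.075, 0, 0, 0, -0.0013, 0.0025, 0.1, 0, 0, 0, -0.0013, 0.0025, 0.115, 0, 0, 0, -0.0013, 0.0025, 0.1238, 0, 0, 0, -0.0013, 0.0025, 0.1238, 0, 0, 0, -0.0013, 0.0025, 0.1238, 0, 0, 0]'
python3 - <<'E'
from pl import *
Rt=tool(np.radians(15));g=rest([10,-2.8,105])+Rt.apply([0,0,6])
delta(g,Rt,"grasp")
im=np.hstack([crop(imaging.get_image("side"),265,200,90,105,4.4),crop(imaging.get_image("top"),165,200,90,105,4.4)]);cv2.imwrite("pics/a1.png",im)
E
```

```text
clock: 2.7
position: [525.5, 190.4, 101.5]
ee_rot: [-0.027, 0.991, -0.005, -0.13]
contact_force: [0.2, 0.4, 0.5]
gripper_width: 85.4
grasp_force: 0.0
grasp d [0.88 0.41 2.66] rot [-0.  0. -0.] | t 2.7 pos [525.55 190.37 101.55] F [0.18 0.38 0.55] w 85.4 j [ 0.57  0.53 -0.12 -0.14 -1.15 -2.02]
```

View pics/a1.png

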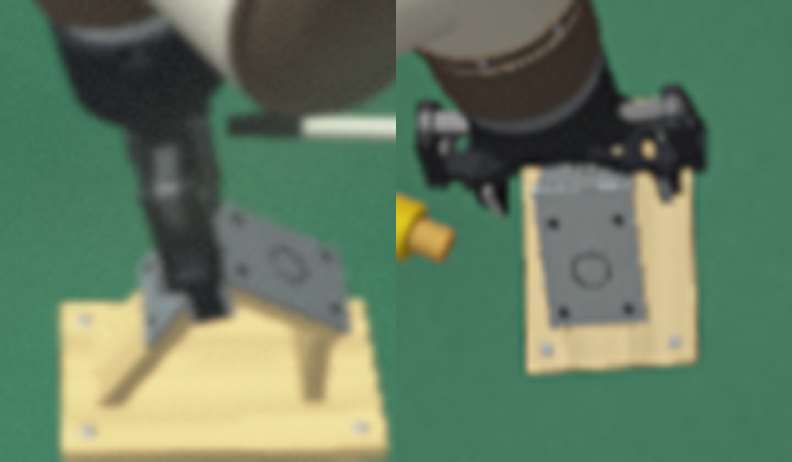

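The fingers straddle the bend, with the near fingertip at about (207,310) in the crop. Nothing is touching, so I'll close.

```bash
python3 jog.py '[0, 0, 0, 0, 0, 0, 0, 0, 0, 0, 0, 0, 0, 0, 0, 0, 0, 0, 0, 0, 0, 0, 0, 0, 0, 0, 0, 0, 0, 0, 0, 0, 0, 0, 0, 0, 0, 0, 0, 0, 0, 0, 0, 0, 0, 0, 0, 0]' 45
python3 - <<'E'
from pl import *
Rt=tool(np.radians(15));g=rest([10,-2.8,105])+Rt.apply([0,0,6])
delta(g,Rt,"grasp")
t=imaging.get_image("top");s=imaging.get_image("side");cv2.imwrite("pics/t2.png",t);cv2.imwrite("pics/s2.png",s)
im=np.hstack([crop(s,265,200,90,105,4.4),crop(t,165,200,90,105,4.4)]);cv2.imwrite("pics/a2.png",im)
E
```

```text
clock: 3.6
position: [525.2, 190.5, 101.4]
ee_rot: [-0.028, 0.991, -0.005, -0.13]
contact_force: [-0.6, -0.1, 5.6]
gripper_width: 54.3
grasp_force: 63.6
grasp d [0.59 0.23 2.45] rot [-0.  0. -0.] | t 3.6 pos [525.21 190.54 101.42] F [-0.61 -0.1   5.6 ] w 54.3 j [ 0.57  0.53 -0.12 -0.14 -1.15 -2.02]
```

```bash
python3 - <<'E'
from pl import *
a=cv2.cvtColor(cv2.imread("pics/top0.png"),6).astype(float);b=cv2.cvtColor(cv2.imread("pics/t2.png"),6).astype(float)
def cen(g,x,y,r=4):
    x,y=int(round(x)),int(round(y));w=g[y-r:y+r+1,x-r:x+r+1];w=np.clip(np.median(w)-8-w,0,None);Y,X=np.mgrid[-r:r+1,-r:r+1];return np.array([x+(w*X).sum()/w.sum(),y+(w*Y).sum()/w.sum()])
for (x,y),z in zip(((200.6,250.7),(215.5,249.8),(202.8,270.5),(217.6,269.9)),(101,101,74.5,74.5)):
    p,q=cen(a,x,y),cen(b,x,y);print(p,q,onz("top",p,z),onz("top",q,z))
E
```

```text
[200.25 250.41] [200.28 250.43] [508.97 208.1  101.  ] [508.94 208.02 101.  ]
[215.05 249.6 ] [216.38 248.51] [510.7  172.12 101.  ] [513.36 168.95 101.  ]
[202.69 270.65] [202.69 270.64] [462.31 205.79  74.5 ] [462.34 205.79  74.5 ]
[217.43 269.8 ] [217.3  269.72] [464.19 169.37  74.5 ] [464.39 169.7   74.5 ]
```

To row units: -100 mm is -0.125, -90 mm is -0.1125.

```bash
python3 jog.py '[0, 0, -0.01, 0, 0, 0, 0, 0, -0.0375, 0, 0, 0, 0, 0.0013, -0.075, 0, 0, 0, 0, 0.0038, -0.1125, 0, 0, 0, 0, 0.0038, -0.125, 0, 0, 0, 0, 0.0038, -0.125, 0, 0, 0, 0, 0.0038, -0.125, 0, 0, 0]'
python3 jog.py '[0, 0, 0, 0, 0, 0.0955, 0, 0, 0, 0, 0, 0.191, 0, 0, 0, 0, 0, 0.2865, 0, 0, 0, 0, 0, 0.382, 0, 0, 0, 0, 0, 0.4775, 0, 0, 0, 0, 0, 0.573, 0, 0, 0, 0, 0, 0.6685, 0, 0, 0, 0, 0, 0.7639, 0, 0, 0, 0, 0, 0.8594, 0, 0, 0, 0, 0, 0.9549]'
python3 jog.py '[0, 0, 0, 0, 0, 0.0955, 0, 0, 0, 0, 0, 0.191, 0, 0, 0, 0, 0, 0.2865, 0, 0, 0, 0, 0, 0.382, 0, 0, 0, 0, 0, 0.4775, 0, 0, 0, 0, 0, 0.573, 0, 0, 0, 0, 0, 0.6685, 0, 0, 0, 0, 0, 0.7639, 0, 0, 0, 0, 0, 0.8594, 0, 0, 0, 0, 0, 0.9549]'
python3 jog.py '[0, 0, 0, 0, 0, 0.0901, 0, 0, 0, 0, 0, 0.0901, 0, 0, 0, 0, 0, 0.0901, 0, 0, 0, 0, 0, 0.0901]'
python3 - <<'E'
from pl import *
Rt=tool(np.radians(15),half=True);g=np.array([525.21,190.54,101.42])+Rr.apply([0,2.8,0])
delta(g,Rt,"place")
t=imaging.get_image("top");s=imaging.get_image("side")
im=np.hstack([crop(s,255,170,100,130,4),crop(t,160,180,100,130,4)]);cv2.imwrite("pics/a3.png",im)
E
```

```text
clock: 4.4
position: [549.2, 194.8, 195.3]
ee_rot: [-0.027, 0.991, -0.006, -0.132]
contact_force: [-0.2, -0.0, -2.5]
gripper_width: 54.6
grasp_force: 63.9
clock: 5.4
position: [564.5, 136.1, 177.0]
ee_rot: [0.548, 0.822, -0.046, -0.145]
contact_force: [1.2, -0.5, -2.7]
gripper_width: 54.3
grasp_force: 63.9
clock: 6.4
position: [536.1, 32.6, 103.1]
ee_rot: [0.722, 0.651, 0.077, -0.221]
contact_force: [-0.6, -0.3, -3.4]
gripper_width: 54.6
grasp_force: 63.9
clock: 6.8
position: [526.0, 10.9, 83.4]
ee_rot: [0.749, 0.614, 0.083, -0.235]
contact_force: [-0.4, -0.6, -2.5]
gripper_width: 54.2
grasp_force: 63.9
place d [167.86 -30.1   67.22] rot [-0.34 -0.41  1.35] | t 6.8 pos [525.98  10.92  83.37] F [-0.37 -0.55 -2.52] w 54.2 j [ 0.04  0.52 -0.13 -0.53 -1.14 -3.1 ]
```

View pics/a3.png

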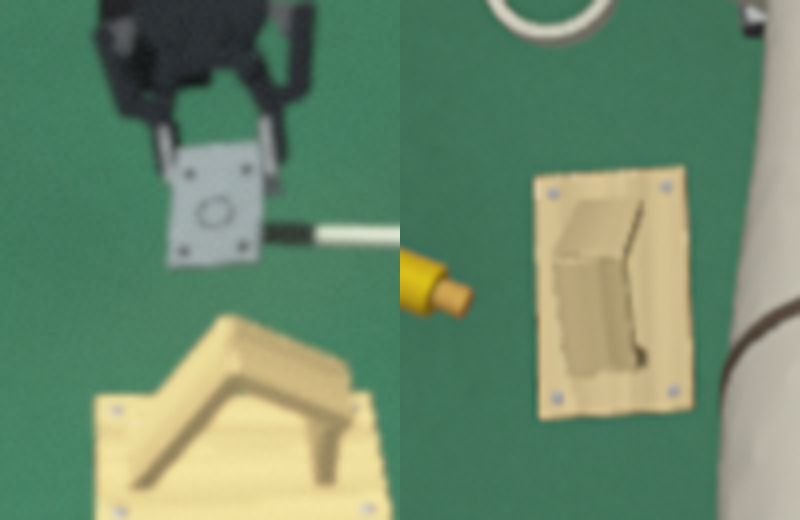

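The side crop shows the bracket still gripped at about (215,205), and the top crop shows the rest clear. Turning the positive way ran joint 6 to its limit and the arm drifted, but it touched nothing. I'll back out and turn the other way.

```bash
python3 - <<'E'
from pl import *
Rt=tool(np.radians(15));
s=arm.read_state();q=R.from_quat(s["ee_rot"])
print("up in tool",q.inv().apply([0,0,1]), q.inv().apply([0,1,0]))
delta([549.2,194.8,210],Rt,"hover")
E
```

```text
up in tool [ 0.41 -0.25 -0.88] [ 0.88 -0.13  0.45]
hover d [219.25 -34.21 -31.2 ] rot [ 0.43 -0.35 -1.72] | t 6.9 pos [526.07  11.27  83.53] F [-0.26  0.69 -2.58] w 54.3 j [ 0.04  0.52 -0.13 -0.53 -1.14 -3.1 ]
```

To row units: -114 mm is -0.1425, -76 mm is -0.095, -0.56 rad is -0.3565.

```bash
python3 jog.py '[0.0225, -0.0138, -0.0475, 0, 0, 0, 0.045, -0.0275, -0.095, 0, 0, 0, 0.0663, -0.04, -0.1425, 0, 0, 0, 0.0663, -0.04, -0.1425, 0.0191, -0.0191, -0.0891, 0.0663, -0.04, -0.1425, 0.0446, -0.0382, -0.1783, 0.0663, -0.04, -0.1425, 0.0637, -0.0573, -0.2674, 0.0663, -0.04, -0.1425, 0.0828, -0.0764, -0.3565]'
python3 - <<'E'
from pl import *
delta([549.2,194.8,210],tool(np.radians(15)),"hover")
E
```

```text
clock: 7.6
position: [526.4, 10.9, 213.4]
ee_rot: [0.534, 0.816, 0.061, -0.214]
contact_force: [-0.6, -0.3, -3.5]
gripper_width: 54.2
grasp_force: 64.7
hover d [146.37  98.49  56.75] rot [ 0.3  -0.23 -1.16] | t 7.6 pos [526.41  10.91 213.38] F [-0.59 -0.28 -3.5 ] w 54.2 j [ 0.11  0.41  0.02 -0.37 -1.46 -2.75]
```

To row units: 146 mm is 0.1825, 128 mm is 0.16, -1.16 rad is -0.7385.

```bash
python3 jog.py '[0.0225, 0.015, 0.0088, 0.0191, -0.0191, -0.0891, 0.045, 0.03, 0.0175, 0.0446, -0.0382, -0.1783, 0.0675, 0.045, 0.0263, 0.0637, -0.0509, -0.2674, 0.0913, 0.0613, 0.035, 0.0891, -0.07, -0.3565, 0.1138, 0.0763, 0.0438, 0.1146, -0.0891, -0.4456, 0.1375, 0.0925, 0.0525, 0.1401, -0.1082, -0.5348, 0.16, 0.1075, 0.0625, 0.1592, -0.1273, -0.6239, 0.1825, 0.1225, 0.0713, 0.1846, -0.1401, -0.713, 0.1825, 0.1225, 0.0713, 0.191, -0.1464, -0.7385, 0.1825, 0.1225, 0.0713, 0.191, -0.1464, -0.7385]'
python3 - <<'E'
from pl import *
delta([549.2,194.8,210],tool(np.radians(15)),"hover")
E
```

```text
clock: 8.6
position: [549.0, 195.1, 208.8]
ee_rot: [-0.028, 0.991, -0.006, -0.131]
contact_force: [-0.8, 0.0, -2.6]
gripper_width: 54.4
grasp_force: 64.7
hover d [ 0.17 -0.36 -1.19] rot [-0. -0. -0.] | t 8.6 pos [549.03 195.14 208.81] F [-0.82  0.02 -2.59] w 54.4 j [ 0.56  0.47  0.06 -0.12 -1.4  -2.04]
```

Now the negative turn, one command at a time.

To row units: -1.4 rad is -0.8913.

```bash
python3 jog.py '[0, 0, 0, 0, 0, -0.0891, 0, 0, 0, 0, 0, -0.1783, 0, 0, 0, 0, 0, -0.2674, 0, 0, 0, 0, 0, -0.3565, 0, 0, 0, 0, 0, -0.4456, 0, 0, 0, 0, 0, -0.5348, 0, 0, 0, 0, 0, -0.6239, 0, 0, 0, 0, 0, -0.713, 0, 0, 0, 0, 0, -0.8021, 0, 0, 0, 0, 0, -0.8913]'
python3 - <<'E'
from pl import *
delta([549.2,194.8,210],tool(np.radians(15),half=True),"hover")
E
```

```text
clock: 9.6
position: [549.7, 192.9, 208.9]
ee_rot: [-0.66, 0.74, 0.08, -0.104]
contact_force: [-0.3, -0.5, -2.7]
gripper_width: 54.1
grasp_force: 64.7
hover d [-1.77  0.96 -0.93] rot [ 0.   -0.   -1.74] | t 9.6 pos [549.69 192.91 208.94] F [-0.28 -0.48 -2.69] w 54.1 j [ 0.55  0.47  0.06 -0.12 -1.4  -0.63]
```

To row units: -1.4 rad is -0.8913.

```bash
python3 jog.py '[0, 0, 0, 0, 0, -0.0891, 0, 0, 0, 0, 0, -0.1783, 0, 0, 0, 0, 0, -0.2674, 0, 0, 0, 0, 0, -0.3565, 0, 0, 0, 0, 0, -0.4456, 0, 0, 0, 0, 0, -0.5348, 0, 0, 0, 0, 0, -0.6239, 0, 0, 0, 0, 0, -0.713, 0, 0, 0, 0, 0, -0.8021, 0, 0, 0, 0, 0, -0.8913]'
python3 jog.py '[0, 0, 0, 0, 0, -0.0891, 0, 0, 0, 0, 0, -0.1783, 0, 0, 0, 0, 0, -0.2165, 0, 0, 0, 0, 0, -0.2165, 0, 0, 0, 0, 0, -0.2165]'
python3 - <<'E'
from pl import *
Rt=tool(np.radians(15),half=True);g=np.array([525.21,190.54,101.42])+Rr.apply([0,2.8,0])
delta(g,Rt,"place")
t=imaging.get_image("top");s=imaging.get_image("side")
im=np.hstack([crop(s,255,170,100,130,4),crop(t,160,180,100,130,4)]);cv2.imwrite("pics/a4.png",im)
E
```

```text
clock: 10.6
position: [549.7, 192.9, 209.0]
ee_rot: [0.981, -0.141, -0.128, 0.028]
contact_force: [-0.1, 0.2, -2.2]
gripper_width: 54.1
grasp_force: 64.7
clock: 11.1
position: [549.7, 193.0, 208.9]
ee_rot: [0.991, 0.024, -0.131, 0.006]
contact_force: [-0.8, 0.8, -3.5]
gripper_width: 54.4
grasp_force: 64.7
place d [  4.2   -2.25 110.14] rot [ 0.    0.   -0.01] | t 11.1 pos [549.71 192.96 208.86] F [-0.84  0.79 -3.5 ] w 54.4 j [ 0.55  0.47  0.06 -0.12 -1.4   1.1 ]
```

View pics/a4.png

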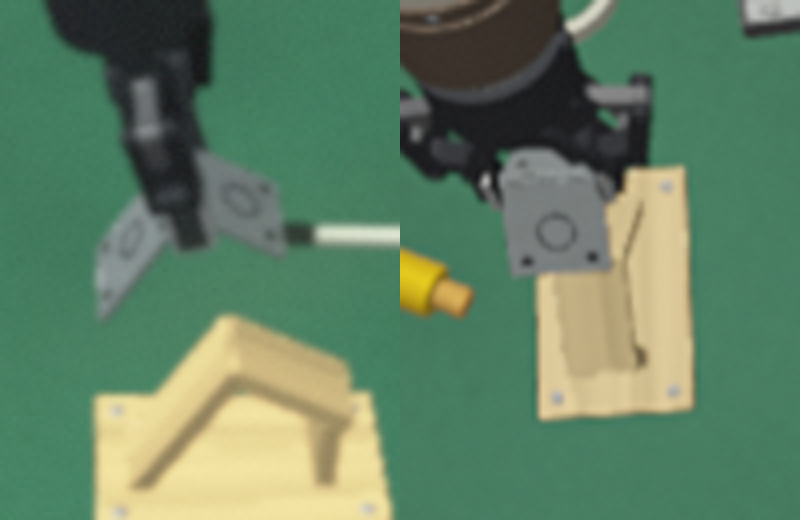

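The turned bracket is held with its short flange (circle and two holes) towards the front, above the bare rest. Now lowering.

To row units: 100 mm is 0.125, 98 mm is 0.1225.

```bash
python3 jog.py '[0.0025, -0.0013, 0.0438, 0, 0, 0, 0.005, -0.0025, 0.0875, 0, 0, 0, 0.005, -0.0025, 0.115, 0, 0, 0, 0.005, -0.0025, 0.1225, 0, 0, 0, 0.005, -0.0025, 0.125, 0, 0, 0, 0.005, -0.0025, 0.125, 0, 0, 0]'
python3 - <<'E'
from pl import *
Rt=tool(np.radians(15),half=True);g=np.array([525.21,190.54,101.42])+Rr.apply([0,2.8,0])
delta(g,Rt,"place")
E
```

```text
clock: 11.8
position: [528.6, 193.8, 112.1]
ee_rot: [0.991, 0.026, -0.13, 0.006]
contact_force: [0.5, -1.4, -2.7]
gripper_width: 54.2
grasp_force: 64.6
place d [-0.69  0.18 11.23] rot [ 0.   -0.   -0.01] | t 11.8 pos [528.6  193.76 112.09] F [ 0.47 -1.44 -2.73] w 54.2 j [ 0.57  0.53 -0.1  -0.13 -1.18  1.12]
```

To row units: 9 mm is 0.0113, 7 mm is 0.0088, -0.01 rad is -0.0064.

```bash
python3 jog.py '[-0.0009, 0, 0.005, 0, 0, -0.0064, -0.0009, 0, 0.0088, 0, 0, -0.0064, -0.0009, 0, 0.0113, 0, 0, -0.0064, -0.0009, 0, 0.0113, 0, 0, -0.0064, -0.0009, 0, 0.0113, 0, 0, -0.0064]'
python3 - <<'E'
from pl import *
Rt=tool(np.radians(15),half=True);g=np.array([525.21,190.54,101.42])+Rr.apply([0,2.8,0])
delta(g,Rt,"place")
t=imaging.get_image("top");s=imaging.get_image("side");cv2.imwrite("pics/t5.png",t)
im=np.hstack([crop(s,265,220,90,90,4.4),crop(t,175,205,90,90,4.4)]);cv2.imwrite("pics/a5.png",im)
E
```

```text
clock: 12.3
position: [524.6, 193.2, 102.6]
ee_rot: [0.991, 0.031, -0.131, 0.006]
contact_force: [1.3, -0.5, -3.2]
gripper_width: 54.3
grasp_force: 64.7
place d [ 0.71 -0.14  1.05] rot [0. 0. 0.] | t 12.3 pos [524.64 193.18 102.62] F [ 1.29 -0.51 -3.23] w 54.3 j [ 0.58  0.53 -0.12 -0.14 -1.15  1.13]
```

View pics/a5.png

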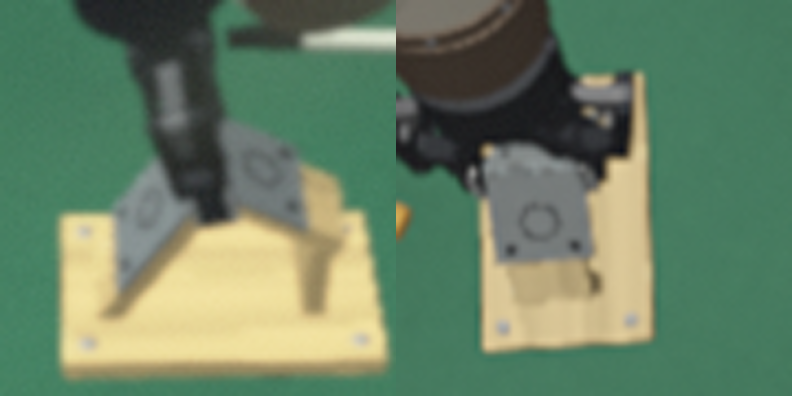

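The bracket looks seated or nearly so, with the short flange over the gentle slope, but no contact force shows yet. I'll ease down.

To row units: 1.2 mm is 0.0015, 0.6 mm is 0.0008.

```bash
python3 jog.py '[0.0004, 0, 0.0008, 0, 0, 0, 0.0008, 0, 0.0015, 0, 0, 0, 0.0008, 0, 0.0015, 0, 0, 0]'; python3 jog.py '[0, 0, 0.0006, 0, 0, 0, 0, 0, 0.0013, 0, 0, 0, 0, 0, 0.0013, 0, 0, 0]'
```

```text
clock: 12.7
position: [524.7, 193.2, 102.5]
ee_rot: [0.991, 0.031, -0.131, 0.006]
contact_force: [-2.4, 0.7, 4.6]
gripper_width: 54.7
grasp_force: 65.3
clock: 13.0
position: [524.7, 193.2, 102.5]
ee_rot: [0.991, 0.031, -0.131, 0.006]
contact_force: [-3.6, 0.5, 8.5]
gripper_width: 54.6
grasp_force: 65.6
```

To row units: -0.8 mm is -0.001, -0.4 mm is -0.0005.

```bash
python3 jog.py '[-0.0005, 0, 0.0005, 0, 0, 0, -0.001, 0, 0.001, 0, 0, 0, -0.001, 0, 0.001, 0, 0, 0]'; python3 jog.py '[-0.0005, 0, 0.0005, 0, 0, 0, -0.001, 0, 0.001, 0, 0, 0, -0.001, 0, 0.001, 0, 0, 0]'
```

```text
clock: 13.3
position: [524.7, 193.2, 102.4]
ee_rot: [0.991, 0.031, -0.13, 0.006]
contact_force: [-1.1, -0.3, 9.3]
gripper_width: 54.4
grasp_force: 65.7
clock: 13.6
position: [524.7, 193.2, 102.4]
ee_rot: [0.991, 0.031, -0.129, 0.006]
contact_force: [-0.1, -1.0, 11.8]
gripper_width: 54.0
grasp_force: 65.8
```

Force now comes from both slopes, so it's seated. Releasing.

To row units: -8 mm is -0.01, -3 mm is -0.0038.

```bash
python3 jog.py '[0, 0, 0, 0, 0, 0, 0, 0, 0, 0, 0, 0, 0, 0, 0, 0, 0, 0, 0, 0, 0, 0, 0, 0, 0, 0, 0, 0, 0, 0, 0, 0, 0, 0, 0, 0, 0, 0, -0.0038, 0, 0, 0, 0, 0, -0.01, 0, 0, 0]' 85
python3 jog.py '[0, 0, -0.0375, 0, 0, 0, 0, 0, -0.0813, 0, 0, 0, 0, 0, -0.125, 0, 0, 0, 0, 0, -0.15, 0, 0, 0]'
python3 - <<'E'
from pl import *
t=imaging.get_image("top");s=imaging.get_image("side");cv2.imwrite("pics/t6.png",t);cv2.imwrite("pics/s6.png",s)
im=np.hstack([crop(s,265,225,90,90,4.4),crop(t,175,205,90,90,4.4)]);cv2.imwrite("pics/a6.png",im)
delta([570,-202,300],tool(0,np.radians(-8)),"g");delta([570,-202,300],tool(0,np.radians(-8),True),"g2")
E
```

```text
clock: 14.4
position: [524.6, 193.1, 106.8]
ee_rot: [0.991, 0.031, -0.132, 0.006]
contact_force: [-0.5, 0.6, 0.6]
gripper_width: 85.1
grasp_force: 0.0
clock: 14.8
position: [557.5, 195.8, 226.4]
ee_rot: [0.991, 0.031, -0.129, 0.005]
contact_force: [-0.7, 1.2, 0.3]
gripper_width: 85.0
grasp_force: 0.0
g d [-30.77 398.07 -67.57] rot [-0.37  0.04 -2.92] | t 14.9 pos [558.   196.05 226.6 ] F [-0.42 -1.   -0.29] w 84.7 j [ 0.55  0.46  0.1  -0.12 -1.44  1.11]
g2 d [-30.77 398.07 -67.57] rot [0.03 0.25 0.2 ] | t 14.9 pos [558.   196.05 226.6 ] F [-0.42 -1.   -0.29] w 84.7 j [ 0.55  0.46  0.1  -0.12 -1.44  1.11]
```

View pics/a6.png

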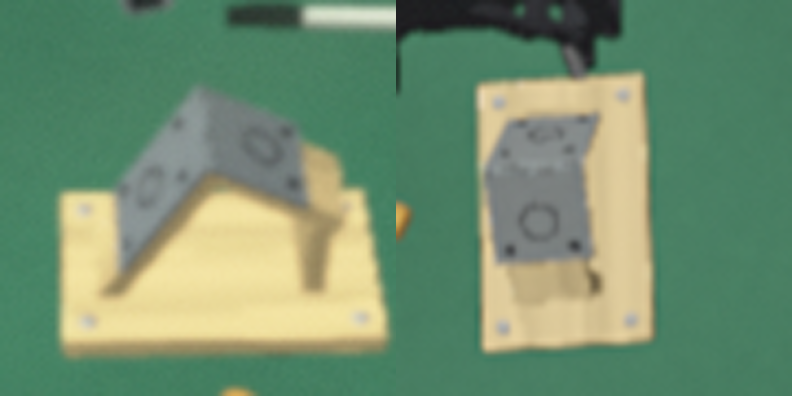

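The bracket is seated. In the crops the short-flange circle is at side (262,147) and top (538,223), and its holes are at side (293,184) and (287,131), top (509,250) and (575,245). I'll triangulate these.

```bash
cat > m2.py <<'E'
from pl import *
def cenS(g,x,y,r):
    x,y=int(round(x)),int(round(y));w=g[y-r:y+r+1,x-r:x+r+1];w=np.clip(np.median(w)-5-w,0,None);Y,X=np.mgrid[-r:r+1,-r:r+1];return np.array([x+(w*X).sum()/w.sum(),y+(w*Y).sum()/w.sum()])
gs=cv2.cvtColor(cv2.imread("pics/s6.png"),6).astype(float);gt=cv2.cvtColor(cv2.imread("pics/t6.png"),6).astype(float)
S=lambda x,y:(265+(x+.5)/4.4-.5,225+(y+.5)/4.4-.5)
T=lambda x,y:(175+(x-396+.5)/4.4-.5,205+(y+.5)/4.4-.5)
D={}
for k,a,b,r in(("circ",(262,147),(538,223),5),("h+",(293,184),(509,250),2),("h-",(287,131),(575,245),2),("c+",(210,174),(488,172),0),("c-",(200,88),(584,170),0)):
    p,q=np.array(S(*a)),np.array(T(*b))
    print(k,"hand",*tri(p,q),end=" ")
    if r: p2,q2=cenS(gs,*p,r),cenS(gt,*q,r);print("cen",p2-p,q2-q,*tri(p2,q2),end="")
    print()
print("expected spot",rest(np.array([10,0,105])+R.from_euler('y',-np.radians(30)).apply([-30,0,4])))
E
python3 m2.py
```

```text
circ hand [497.13 192.5   96.35] 0.8782848999785604 cen [1.92 0.21] [ 0.06 -0.65] [495.85 192.77  96.88] 6.5303768318910596
h+ hand [482.72 209.66  89.  ] 1.6536480056311866 cen [-0.11 -0.13] [ 0.13 -0.01] [482.84 209.33  89.01] 1.46337581384543
h- hand [484.64 173.07  89.05] 2.8988994263225027 cen [-0.29  0.14] [-0.14  0.09] [484.86 173.38  88.8 ] 2.0755462492274606
c+ hand [523.81 219.66 104.49] 2.28059648021459 
c- hand [526.06 165.52 108.85] 2.093295574978779 
expected spot [497.45 191.96  93.46]
```

Units first: shifts go in shares of 80 cm and turns go in shares of pi/2 rad. So 398 mm is 0.4975, 130 mm is 0.1625, 0.25 rad is 0.1592.

```bash
python3 jog.py '[-0.005, 0.05, -0.025, 0, 0.0191, 0.0127, -0.01, 0.1063, -0.05, 0.0064, 0.0382, 0.0318, -0.0138, 0.1625, -0.075, 0.0064, 0.0573, 0.0446, -0.0188, 0.2188, -0.085, 0.0064, 0.0764, 0.0637, -0.0225, 0.275, -0.085, 0.0127, 0.0955, 0.0764, -0.0275, 0.3313, -0.085, 0.0127, 0.1146, 0.0891, -0.0313, 0.3875, -0.085, 0.0127, 0.1337, 0.1082, -0.035, 0.4438, -0.085, 0.0191, 0.1528, 0.121, -0.0388, 0.4975, -0.085, 0.0191, 0.1592, 0.1273, -0.0388, 0.4975, -0.085, 0.0191, 0.1592, 0.1273]'
python3 - <<'E'
from pl import *
delta([570,-202,300],tool(0,np.radians(-8),True),"g2")
E
```

```text
clock: 15.9
position: [566.8, -206.4, 296.7]
ee_rot: [0.997, -0.073, -0.007, 0.0]
contact_force: [0.6, 0.9, -0.2]
gripper_width: 85.2
grasp_force: 0.0
g2 d [ 2.46 -4.79 -3.35] rot [ 0.    0.01 -0.01] | t 15.9 pos [ 566.82 -206.38  296.69] F [ 0.58  0.87 -0.2 ] w 85.2 j [-0.08  0.33  0.04  0.   -1.3   1.51]
```

To row units: 110 mm is 0.1375, 105 mm is 0.1313, 0.01 rad is 0.0064.

```bash
python3 jog.py '[0.0031, -0.0056, 0.0375, 0, 0.0064, 0, 0.0031, -0.0056, 0.0875, 0, 0.0064, 0, 0.0031, -0.0056, 0.1313, 0, 0.0064, 0, 0.0031, -0.0056, 0.1375, 0, 0.0064, 0]'
python3 - <<'E'
from pl import *
delta([570,-202,116],tool(0,np.radians(-8),True),"g2")
E
```

```text
clock: 16.3
position: [566.5, -196.9, 182.2]
ee_rot: [0.998, -0.07, -0.007, -0.0]
contact_force: [-0.1, 0.2, -0.5]
gripper_width: 84.8
grasp_force: 0.0
g2 d [ 5.06  4.6  66.09] rot [ 0.    0.01 -0.  ] | t 16.3 pos [ 566.53 -196.85  182.16] F [-0.12  0.2  -0.54] w 84.8 j [-0.07  0.4  -0.14 -0.   -1.04  1.5 ]
```

To row units: 4 mm is 0.005, 0.01 rad is 0.0064.

```bash
python3 jog.py '[0.005, 0.005, 0, 0, 0.0064, 0, 0.005, 0.005, 0, 0, 0.0064, 0, 0.005, 0.005, 0, 0, 0.0064, 0]'
python3 - <<'E'
from pl import *
delta([570,-202,116],tool(0,np.radians(-8),True),"g2")
E
```

```text
clock: 16.6
position: [574.7, -202.8, 190.0]
ee_rot: [0.998, -0.07, 0.006, 0.001]
contact_force: [-0.4, 0.0, 0.8]
gripper_width: 85.1
grasp_force: 0.0
g2 d [-5.64 -0.25 73.9 ] rot [ 0.   -0.01  0.  ] | t 16.6 pos [ 574.68 -202.81  189.96] F [-0.37  0.04  0.77] w 85.1 j [-0.07  0.4  -0.13  0.   -1.04  1.5 ]
```

To row units: 20 mm is 0.025, 10 mm is 0.0125, -0.01 rad is -0.0064.

```bash
python3 jog.py '[-0.0038, 0, 0.0125, 0, -0.0064, 0, -0.0056, 0, 0.025, 0, -0.0064, 0, -0.0056, 0, 0.025, 0, -0.0064, 0, -0.0056, 0, 0.025, 0, -0.0064, 0, -0.0056, 0, 0.025, 0, -0.0064, 0]'
python3 - <<'E'
from pl import *
delta([570,-202,116],tool(0,np.radians(-8),True),"g2")
E
```

```text
clock: 17.1
position: [569.3, -202.0, 167.9]
ee_rot: [0.998, -0.07, -0.001, 0.001]
contact_force: [0.6, 0.8, -0.3]
gripper_width: 84.8
grasp_force: 0.0
g2 d [ 0.76 -0.21 51.85] rot [0. 0. 0.] | t 17.1 pos [ 569.32 -202.05  167.85] F [ 0.63  0.81 -0.27] w 84.8 j [-0.07  0.42 -0.16  0.   -1.    1.5 ]
```

To row units: 52 mm is 0.065, 50 mm is 0.0625.

```bash
python3 jog.py '[0.0006, 0, 0.025, 0, 0, 0, 0.0006, 0, 0.05, 0, 0, 0, 0.0006, 0, 0.0625, 0, 0, 0, 0.0006, 0, 0.065, 0, 0, 0, 0.0006, 0, 0.065, 0, 0, 0, 0.0006, 0, 0.065, 0, 0, 0]'
python3 - <<'E'
from pl import *
delta([570,-202,116],tool(0,np.radians(-8),True),"g2")
E
```

```text
clock: 17.7
position: [570.2, -202.3, 116.7]
ee_rot: [0.998, -0.07, -0.0, 0.001]
contact_force: [-0.9, 0.8, 0.4]
gripper_width: 85.0
grasp_force: 0.0
g2 d [-0.28 -0.23  0.74] rot [0. 0. 0.] | t 17.7 pos [ 570.24 -202.26  116.74] F [-0.95  0.77  0.39] w 85.0 j [-0.07  0.47 -0.21  0.   -0.89  1.5 ]
```

```bash
python3 jog.py '[0, 0, 0, 0, 0, 0, 0, 0, 0, 0, 0, 0, 0, 0, 0, 0, 0, 0, 0, 0, 0, 0, 0, 0, 0, 0, 0, 0, 0, 0, 0, 0, 0, 0, 0, 0, 0, 0, 0, 0, 0, 0, 0, 0, 0, 0, 0, 0, 0, 0, 0, 0, 0, 0, 0, 0, 0, 0, 0, 0]' 18
python3 - <<'E'
from pl import *
delta([570,-202,116],tool(0,np.radians(-8),True),"g2")
print(arm.read_state()["wrist_torque"])
E
```

```text
clock: 18.7
position: [569.7, -202.2, 116.0]
ee_rot: [0.998, -0.07, -0.001, 0.001]
contact_force: [-0.1, -0.9, 2.8]
gripper_width: 25.4
grasp_force: 60.2
g2 d [ 0.31 -0.2  -0.02] rot [0. 0. 0.] | t 18.7 pos [ 569.66 -202.15  115.98] F [-0.14 -0.86  2.79] w 25.4 j [-0.07  0.47 -0.21  0.   -0.89  1.5 ]
[-0.01  0.14  0.02]
```

To row units: -140 mm is -0.175, -130 mm is -0.1625.

```bash
python3 jog.py '[0, 0, -0.0125, 0, 0, 0, 0, 0, -0.0375, 0, 0, 0, 0, 0, -0.075, 0, 0, 0, 0, 0, -0.1188, 0, 0, 0, 0, 0, -0.1625, 0, 0, 0, 0, 0, -0.175, 0, 0, 0, 0, 0, -0.175, 0, 0, 0]'
python3 - <<'E'
from pl import *
Rt=tool(-np.radians(30),half=True);n=Rr.apply([-.5,0,np.sqrt(.75)]);sp=rest([-18,0,93.46])
delta(sp+n*(106+50),Rt,"pre")
E
```

```text
clock: 19.4
position: [570.2, -201.9, 257.2]
ee_rot: [0.998, -0.07, 0.0, 0.0]
contact_force: [0.5, 0.1, -1.6]
gripper_width: 25.3
grasp_force: 60.1
pre d [-203.43 -364.55   28.25] rot [ 0.05  0.52 -0.19] | t 19.4 pos [ 570.17 -201.86  257.17] F [ 0.49  0.07 -1.59] w 25.3 j [-0.07  0.34 -0.03  0.   -1.19  1.5 ]
```

To row units: -364 mm is -0.455, -328 mm is -0.41, 0.52 rad is 0.331.

```bash
python3 jog.py '[-0.025, -0.045, 0, 0, 0.0318, -0.0127, -0.0513, -0.0913, 0, 0.0064, 0.0637, -0.0255, -0.0763, -0.1375, 0, 0.0064, 0.0955, -0.0382, -0.1013, -0.1825, 0, 0.0127, 0.1273, -0.0509, -0.1275, -0.2275, 0.0063, 0.0127, 0.1655, -0.0637, -0.1525, -0.2738, 0.0125, 0.0191, 0.1974, -0.07, -0.1775, -0.3188, 0.0188, 0.0191, 0.2292, -0.0828, -0.2038, -0.3638, 0.025, 0.0255, 0.2674, -0.0955, -0.2288, -0.41, 0.03, 0.0318, 0.2992, -0.1082, -0.2538, -0.455, 0.035, 0.0318, 0.331, -0.121]'
python3 jog.py '[0, 0, 0, 0, 0, 0, 0, 0, 0, 0, 0, 0, 0, 0, 0, 0, 0, 0, 0, 0, 0, 0, 0, 0]'
python3 - <<'E'
from pl import *
Rt=tool(-np.radians(30),half=True);n=Rr.apply([-.5,0,np.sqrt(.75)]);sp=rest([-18,0,93.46])
delta(sp+n*(106+50),Rt,"pre")
E
```

```text
clock: 20.4
position: [424.3, 171.9, 227.4]
ee_rot: [0.968, 0.023, 0.248, -0.004]
contact_force: [3.0, -0.3, -1.3]
gripper_width: 25.0
grasp_force: 60.1
clock: 20.8
position: [427.3, 170.8, 229.8]
ee_rot: [0.968, 0.021, 0.249, -0.004]
contact_force: [0.3, 0.3, -1.9]
gripper_width: 25.2
grasp_force: 60.2
pre d [ -6.74 -16.96  -2.39] rot [ 0.01  0.02 -0.01] | t 20.8 pos [427.34 170.84 229.77] F [ 0.26  0.31 -1.94] w 25.2 j [ 0.83 -0.08 -0.96  0.86 -0.47  0.05]
```

To row units: -17 mm is -0.0213, -6.7 mm is -0.0084, 0.02 rad is 0.0127.

```bash
python3 jog.py '[-0.0038, -0.01, -0.0013, 0, 0.0064, 0, -0.0084, -0.0213, -0.003, 0.0064, 0.0127, -0.0064, -0.0084, -0.0213, -0.003, 0.0064, 0.0127, -0.0064, -0.0084, -0.0213, -0.003, 0.0064, 0.0127, -0.0064, -0.0084, -0.0213, -0.003, 0.0064, 0.0127, -0.0064, -0.0084, -0.0213, -0.003, 0.0064, 0.0127, -0.0064]'
python3 - <<'E'
from pl import *
Rt=tool(-np.radians(30),half=True);n=Rr.apply([-.5,0,np.sqrt(.75)]);sp=rest([-18,0,93.46])
delta(sp+n*(106+50),Rt,"pre")
E
```

```text
clock: 21.4
position: [419.6, 187.9, 229.1]
ee_rot: [0.965, 0.028, 0.259, -0.008]
contact_force: [-1.1, -0.3, -2.1]
gripper_width: 25.2
grasp_force: 60.2
pre d [-0.27  0.43  0.42] rot [-0. -0. -0.] | t 21.4 pos [419.56 187.9  229.06] F [-1.11 -0.3  -2.11] w 25.2 j [ 0.86 -0.08 -0.98  0.94 -0.46 -0.05]
```

To row units: 38 mm is 0.0475, 30 mm is 0.0375.

```bash
python3 jog.py '[0, 0, 0.0125, 0, 0, 0, 0, 0, 0.025, 0, 0, 0, 0, 0, 0.0375, 0, 0, 0, 0, 0, 0.0475, 0, 0, 0, 0, 0, 0.0475, 0, 0, 0, 0, 0, 0.0475, 0, 0, 0]'
python3 - <<'E'
from pl import *
Rt=tool(-np.radians(30),half=True);n=Rr.apply([-.5,0,np.sqrt(.75)]);sp=rest([-18,0,93.46])
delta(sp+n*(106+12),Rt,"near")
t=imaging.get_image("top");s=imaging.get_image("side");cv2.imwrite("pics/t7.png",t);cv2.imwrite("pics/s7.png",s)
im=np.hstack([crop(s,285,195,66,100,6),crop(t,175,215,66,100,6)]);cv2.imwrite("pics/a7.png",im);print(im.shape)
st=rest([-18,0,93.46]);tip=arm.read_state()["position"]+R.from_quat(arm.read_state()["ee_rot"]).apply([0,0,106])
print("tip pred px",(proj("side",tip)-[285,195])*6,(proj("top",tip)-[175,215])*6+[396,0], tip)
E
```

```text
clock: 22.0
position: [438.6, 188.8, 196.1]
ee_rot: [0.965, 0.028, 0.259, -0.008]
contact_force: [0.4, 0.2, -1.5]
gripper_width: 25.3
grasp_force: 60.0
near d [-0.28  0.2   0.36] rot [-0. -0. -0.] | t 22.0 pos [438.58 188.77 196.1 ] F [ 0.35  0.21 -1.52] w 25.3 j [ 0.67  0.   -1.04  1.29 -0.31 -0.25]
(600, 792, 3)
tip pred px [[251.1 361.6]] [[582.12 254.34]] [491.5  192.75 104.87]
```

View pics/a7.png

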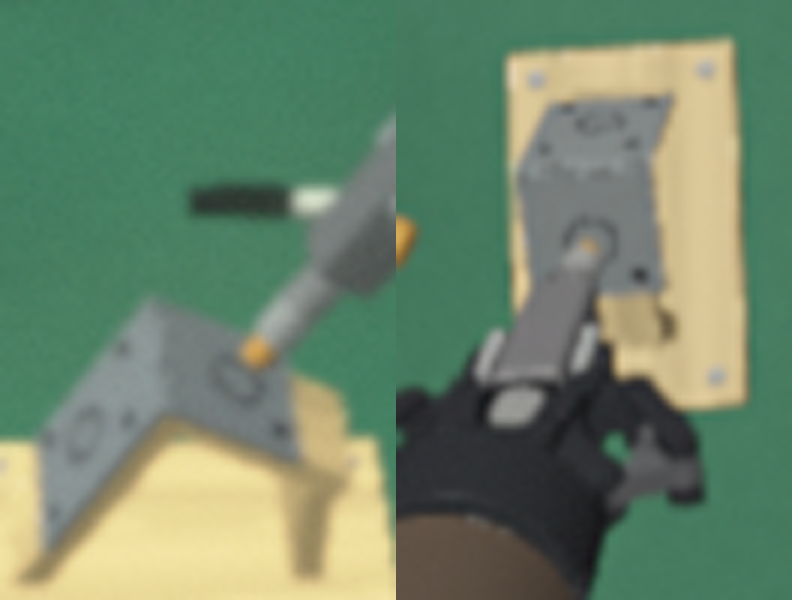

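The last picture shows the brass nose end just above the flange, at side (250,362) and top (589,243) in the crops, with the circle centred near side (238,380) and top (590,242). I'll compute the lateral error across the face.

```bash
python3 - <<'E'
from pl import *
S=lambda x,y:(285+(x+.5)/6-.5,195+(y+.5)/6-.5)
T=lambda x,y:(175+(x-396+.5)/6-.5,215+(y+.5)/6-.5)
tip,e=tri(S(249,362),T(589,244));print("tip",tip,e)
c1,e=tri(S(238,380),T(590,242));print("circ",c1,e)
q=R.from_quat(arm.read_state()["ee_rot"])
for c in(c1,np.array([497.13,192.5,96.35])):print("circle rel tip, tool axes",q.inv().apply(c-tip))
p=arm.read_state()["position"];print("model spot rel model tip",q.inv().apply(rest([-18,0,93.46])-p-q.apply([0,0,106])))
E
```

```text
tip [494.85 191.42 105.01] 3.5945562284994748
circ [497.48 192.46  96.77] 1.9342815338847157
circle rel tip, tool axes [-1.81 -0.87  8.47]
circle rel tip, tool axes [-2.32 -0.93  8.66]
model spot rel model tip [-0.64  1.16 12.82]
```

To row units: 5 mm is 0.0063, 4 mm is 0.005.

```bash
cat > st.py <<'E'
from pl import *
Rt=tool(-np.radians(30),half=True);n=Rr.apply([-.5,0,np.sqrt(.75)]);sp=rest([-18,0,93.46])
s=arm.read_state();q=R.from_quat(s["ee_rot"]);print("Ftool",q.inv().apply(s["contact_force"]))
delta(sp+n*106,Rt,"touch")
E
python3 jog.py '[-0.0006, 0, 0.0025, 0, 0, 0, -0.0013, 0, 0.005, 0, 0, 0, -0.0013, 0, 0.0063, 0, 0, 0, -0.0013, 0, 0.0063, 0, 0, 0, -0.0013, 0, 0.0063, 0, 0, 0]';python3 st.py
```

```text
clock: 22.6
position: [440.0, 189.4, 191.4]
ee_rot: [0.965, 0.028, 0.259, -0.008]
contact_force: [0.0, -0.2, -1.3]
gripper_width: 25.5
grasp_force: 60.0
Ftool [-0.66  0.24  1.16]
touch d [0.85 0.79 7.54] rot [-0. -0.  0.] | t 22.6 pos [439.97 189.43 191.36] F [ 0.02 -0.24 -1.34] w 25.5 j [ 0.64  0.01 -1.05  1.36 -0.28 -0.3 ]
```

To row units: 4 mm is 0.005, 3 mm is 0.0038.

```bash
sed -i 's/^delta/print("j",np.round(s["joints"],4));delta/' st.py; python3 st.py|grep ^j; python3 jog.py '[0, 0, 0.0013, 0, 0, 0, 0, 0, 0.0025, 0, 0, 0, 0, 0, 0.0038, 0, 0, 0, 0, 0, 0.005, 0, 0, 0, 0, 0, 0.005, 0, 0, 0, 0, 0, 0.005, 0, 0, 0]';python3 st.py
```

```text
j [ 0.64  0.01 -1.05  1.36 -0.28 -0.3 ]
clock: 23.2
position: [442.0, 189.4, 187.7]
ee_rot: [0.965, 0.028, 0.259, -0.008]
contact_force: [-0.2, -0.3, -2.1]
gripper_width: 25.1
grasp_force: 60.0
Ftool [-1.27  0.26  1.68]
j [ 0.61  0.02 -1.05  1.42 -0.27 -0.33]
touch d [0.92 0.6  3.35] rot [-0. -0.  0.] | t 23.2 pos [442.01 189.37 187.7 ] F [-0.24 -0.27 -2.09] w 25.1 j [ 0.61  0.02 -1.05  1.42 -0.27 -0.33]
```

```bash
for i in 1; do python3 jog.py '[0, 0, 0.0013, 0, 0, 0, 0, 0, 0.0025, 0, 0, 0, 0, 0, 0.0025, 0, 0, 0, 0, 0, 0.0025, 0, 0, 0]';done;python3 st.py
```

```text
clock: 23.6
position: [443.0, 189.4, 186.0]
ee_rot: [0.965, 0.028, 0.259, -0.008]
contact_force: [0.7, 0.4, -2.6]
gripper_width: 25.6
grasp_force: 60.0
Ftool [-0.7  -0.38  2.65]
j [ 0.59  0.02 -1.06  1.46 -0.26 -0.35]
touch d [0.93 0.61 1.37] rot [-0. -0.  0.] | t 23.6 pos [442.99 189.44 185.98] F [ 0.7   0.42 -2.64] w 25.6 j [ 0.59  0.02 -1.06  1.46 -0.26 -0.35]
```

To row units: 1.5 mm is 0.0019, 0.8 mm is 0.001.

```bash
python3 jog.py '[0, 0, 0.001, 0, 0, 0, 0, 0, 0.0019, 0, 0, 0, 0, 0, 0.0019, 0, 0, 0, 0, 0, 0.0019, 0, 0, 0]';python3 st.py
```

```text
clock: 24.0
position: [443.7, 189.7, 184.8]
ee_rot: [0.965, 0.028, 0.259, -0.008]
contact_force: [-0.6, 0.4, -0.7]
gripper_width: 25.4
grasp_force: 60.3
Ftool [-0.89 -0.48  0.32]
j [ 0.58  0.03 -1.06  1.48 -0.25 -0.37]
touch d [ 0.93  0.84 -0.03] rot [-0. -0.  0.] | t 24.0 pos [443.68 189.71 184.76] F [-0.64  0.44 -0.72] w 25.4 j [ 0.58  0.03 -1.06  1.48 -0.25 -0.37]
```

To row units: 1.5 mm is 0.0019, 0.8 mm is 0.001.

```bash
python3 jog.py '[0, 0, 0.001, 0, 0, 0, 0, 0, 0.0019, 0, 0, 0, 0, 0, 0.0019, 0, 0, 0, 0, 0, 0.0019, 0, 0, 0]';python3 st.py; python3 jog.py '[0, 0, 0, 0, 0, 0]'|grep contact;python3 jog.py '[0, 0, 0, 0, 0, 0]'; python3 st.py
```

```text
clock: 24.4
position: [444.5, 189.7, 183.5]
ee_rot: [0.965, 0.028, 0.259, -0.008]
contact_force: [-1.4, -0.4, -0.3]
gripper_width: 25.1
grasp_force: 60.4
Ftool [-1.4   0.3  -0.49]
j [ 0.57  0.03 -1.06  1.51 -0.25 -0.38]
touch d [ 0.9   0.81 -1.54] rot [-0. -0.  0.] | t 24.4 pos [444.47 189.72 183.48] F [-1.44 -0.39 -0.27] w 25.1 j [ 0.57  0.03 -1.06  1.51 -0.25 -0.38]
contact_force: [-1.7, 0.4, 0.1]
clock: 24.6
position: [444.4, 189.7, 183.5]
ee_rot: [0.965, 0.028, 0.259, -0.008]
contact_force: [-1.4, 1.2, 0.2]
gripper_width: 25.6
grasp_force: 60.4
Ftool [-1.04 -1.29 -0.84]
j [ 0.57  0.03 -1.06  1.51 -0.25 -0.38]
touch d [ 0.9   0.83 -1.51] rot [-0. -0.  0.] | t 24.6 pos [444.44 189.74 183.5 ] F [-1.4   1.21  0.21] w 25.6 j [ 0.57  0.03 -1.06  1.51 -0.25 -0.38]
```

To row units: 2.3 mm is 0.0029, 1.8 mm is 0.0023.

```bash
python3 jog.py '[0, 0, 0.0008, 0, 0, 0, 0, 0, 0.0015, 0, 0, 0, 0, 0, 0.0023, 0, 0, 0, 0, 0, 0.0029, 0, 0, 0, 0, 0, 0.0029, 0, 0, 0, 0, 0, 0.0029, 0, 0, 0]'; for i in 1 2 3 4 5; do python3 jog.py '[0, 0, 0, 0, 0, 0]'>/dev/null; python3 st.py|cut -c1-60|grep -v ^j; done; python3 st.py|grep touch
```

```text
clock: 25.2
position: [445.6, 189.8, 181.5]
ee_rot: [0.965, 0.028, 0.259, -0.008]
contact_force: [-1.9, 0.9, 2.0]
gripper_width: 25.4
grasp_force: 60.7
Ftool [-1.84  0.43 -2.11]
touch d [ 0.89  0.8  -3.84] rot [-0. -0.  0.] | t 25.3 pos [
Ftool [-1.73 -0.23 -2.27]
touch d [ 0.9   0.8  -3.83] rot [-0. -0.  0.] | t 25.4 pos [
Ftool [-1.72 -0.64 -1.86]
touch d [ 0.88  0.8  -3.82] rot [-0. -0.  0.] | t 25.5 pos [
Ftool [-1.52 -0.09 -2.8 ]
touch d [ 0.87  0.8  -3.84] rot [-0. -0.  0.] | t 25.6 pos [
Ftool [-2.05 -0.23 -1.76]
touch d [ 0.89  0.8  -3.85] rot [-0. -0.  0.] | t 25.7 pos [
touch d [ 0.89  0.8  -3.85] rot [-0. -0.  0.] | t 25.7 pos [445.63 189.79 181.48] F [-2.66  0.08  0.5 ] w 25.1 j [ 0.55  0.03 -1.06  1.55 -0.24 -0.41]
```

To row units: 0.3 mm is 0.0004.

```bash
python3 jog.py '[0, 0, 0.0004, 0, 0, 0, 0, 0, 0.0004, 0, 0, 0, 0, 0, 0.0004, 0, 0, 0]'; python3 - <<'E'
from pl import *
t=imaging.get_image("top");s=imaging.get_image("side")
def brass(im,x,y,r=11):
    h=cv2.cvtColor(im[y-r:y+r,x-r:x+r],cv2.COLOR_BGR2HSV).astype(int);m=(h[...,0]>8)&(h[...,0]<26)&(h[...,1]>100);Y,X=np.nonzero(m);return len(X),X.mean()+x-r if len(X) else 0,Y.mean()+y-r if len(X) else 0
print("brass top",brass(t,207,255,8),"circle px top",(207,255.1)); print("brass side",brass(s,325,258,8),"circle px side",(324.1,257.9))
# bracket lower -y hole and corner: template shift since release
for n,im,ref,(x,y,w,h) in(("top",t,"t6",(207,231,14,14)),("top lowhole",t,"t6",(210,255,12,12)),("side",s,"s6",(290,255,25,30))):
    tm=cv2.imread(f"pics/{ref}.png")[y:y+h,x:x+w];r=cv2.matchTemplate(im[y-4:y+h+4,x-4:x+w+4],tm,cv2.TM_CCOEFF_NORMED);_,v,_,l=cv2.minMaxLoc(r);print(n,round(v,3),l[0]-4,l[1]-4)
sp=rest([-18,0,93.46]);st=arm.read_state();tip=st["position"]+R.from_quat(st["ee_rot"]).apply([0,0,102])
print(tip,sp,proj("top",tip),proj("side",tip))
E
python3 st.py|cut -c1-60
```

```text
clock: 26.0
position: [445.8, 189.8, 181.2]
ee_rot: [0.965, 0.028, 0.259, -0.008]
contact_force: [-2.8, -0.1, 1.1]
gripper_width: 25.6
grasp_force: 60.7
brass top (0, 0, 0) circle px top (207, 255.1)
brass side (4, np.float64(324.0), np.float64(258.5)) circle px side (324.1, 257.9)
top 0.963 0 0
top lowhole 0.995 0 0
side 0.993 0 0
[496.76 192.89  92.94] [497.43 191.96  93.46] [[206.95 255.79]] [[324.04 259.25]]
Ftool [-1.39 -0.73 -2.66]
j [ 0.54  0.03 -1.06  1.55 -0.23 -0.41]
touch d [ 0.89  0.79 -4.15] rot [-0. -0.  0.] | t 26.1 pos [
```

```bash
python3 -c "
from bench import arm, imaging, workorder
print(workorder.job_done())"
```

```text
the job is handed in; nothing more can be done
None
```

I handed the job in at about 26 s: the bracket is turned round and seated in the middle of the rest, and the gauge is held square inside the short-flange circle, its nose pushed in an estimated 4 mm of its 8. On the first try at turning the bracket, joint 6 ran to its limit and the arm drifted about 180 mm with the bracket held; as far as I could see it touched nothing, and I then turned it the other way.

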